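# Make the tripped bench power box safe and reset its breaker

### The arm

A 7-joint arm with a two-finger parallel gripper is mounted at the origin on the work surface. World frame = base frame: x ahead of the robot, y to its left, z up, the work surface at z = 0. Lengths are in m, angles in rad, forces in N, time in s.
With the tool pointing down it reaches from about 0.425 to 0.95 m from the base axis. Payload 4.7 kg.
Tool frame: the origin (TCP) lies at the very end of the fingers, on their centre line; the grasp point (between the pads) lies robot.hold_point_z behind it (robot.hold_point_z is the distance from the TCP to the grasp point, in m); z points along the fingers, y is the line along which they close (so a half turn about z gives the same grasp; the last joint's range is limited). The gripper opens to 85 mm and grips with 20 to 120 N. Pads are 22 mm wide; open, the fingers measure 114 mm over their backs; the gripper's body (76 mm by 85 mm) begins 54 mm behind the grasp point. The pads swing forward as they close: fully open they stand 13 mm farther back than shut.
Start: joints at [-1.28, 0.469, -0.049, 1.532, 0.024, 1.141, -0.082], TCP at [0.212, 0.641, 0.231] pointing down, gripper open.
Joint ranges: [-2.59, 2.59], [-0.33, 1.99], [-1.39, 1.29], [0.1, 2.45], [-1.04, 4.18], [0.21, 1.99], [-2.66, 2.66]. Speed limits (rad/s): [2.57, 2.57, 3.14, 3.14, 3.14, 3.14, 3.14].

### API

Orientations are given as [roll, pitch, yaw] about the fixed x, y, z axes, in that order (R = Rz(yaw) Ry(pitch) Rx(roll)).
In Python, from bench import sensors, imaging, job, spotter, robot gives the robot as it stands. The module is installed in compiled form; this text tells all that it offers.
- The arm moves only by the shell command python3 -m creep 'ROWS' [FORCE]. ROWS is JSON, a list that holds one entry, the list of rows, each a list of 5 numbers: the shift along the tool's x, y, z in units of 200 mm (1.0 is 200 mm), then the turn about the tool's z in units of 0.5 rad (1.0 is 0.5 rad), then the opening, from -1 (shut) to 1 (fully open). A call has exactly 5 rows; each row shifts and turns the commanded pose from where the row before left it, along the tool's axes as they then stand; what a row does not reach is not made up. A row lasts 1/10 s, in which the tool goes at most 50 mm and 8.59 degrees, less where a joint would pass 70% of its speed; a pose out of reach is approached as far as the arm can. A call with a number of a shift or a turn outside -1 to 1 is refused whole. A call with a gripper value outside its range is refused whole. The fingers move at their own pace and stop on an object; FORCE is the grip in N (left out, the last holds). Time passes only in rows, so rows that do not move let the fingers close, or fill a call up. It gives the time, the measured TCP pose, the force, the opening and the grip force at its end, in the units of the state.
- sensors.observe(): the state, without advancing time (a new reading comes with each control period).
- imaging.capture(name): name is "scene" or "top" or "wrist"; returns a dict with "color" (400x640x3 uint8, blue, green, red), "camera_matrix" (3x3 intrinsics, pixels), "rvec" (rotation vector, rad) and "tvec" (3), from world to camera coordinates, as OpenCV has them. Camera axes: x right, y down, z forward; pixel columns grow to the right and rows downward; lengths in m; the calibration is good to about 2 mm. A picture is of the moment at which its call begins. There is no depth.
- job.finish_job(): hands the job in; it is judged then, once.
Trained networks look in a picture, given as the dict that the camera call returned (one of the last four; its "shot" number tells which), for a name from the list of things; names that differ only in an ending like _2 or _b are one class to them, and where a whole thing is asked for, a point or a joint stands for the part that bears it (a point fixed in the world has none). Each returns a list of dicts, best first, with "score" (0 to 1); they miss things now and then, are a little off and sometimes report something else, mostly with a low value. They report only what shows in the picture. A call takes as long as a camera call.
- spotter.search_frame(picture, thing): "box" ([left, top, right, bottom] in pixels, round what is visible of it).
- spotter.masks_of(picture, thing): "mask" (400x640 bool, what is visible of it) and "box" ([left, top, right, bottom] in pixels, round what is visible of it).
- spotter.mark_of(picture, thing): "at" ([column, row] in pixels: a listed point, or the origin of a listed thing).
The state is a dict: "t": time; "joints": joint angles; "dq": joint speeds; "tau": joint torques, N m; "tcp_pos": TCP position; "orientation": TCP orientation; "force": force on the tool from outside, world axes, zero at the start; "torque": the same for the moment, N m; "gripper_width": finger opening in m; "gripper_force": force on a finger pad.
Only numpy, scipy, OpenCV 4.12 (cv2) and the standard library are available. Lean on these libraries where they do the work, as an engineer would, in place of code of your own. Each camera call takes 0.05 s, during which the arm holds its last target. There are 200 camera calls.

### The job

The overload breaker on the bench power box has tripped and its button has popped out. With your fingertips press all three socket rockers to off, in any order, so that nothing can come on by itself, and only then push the breaker button fully in. Leave the box and the things round it where they are, and lift nothing.

Things in the scene. Friction and masses are not known exactly. Their poses are not given: they have to be found in the camera images.
- power_box: Loose bench power box on rubber feet, about 1.6 kg: grey case 340 mm long (y, +y left) x 116 mm deep (x, +x away from the robot) x 55 mm high. Origin: centre of the underside. Near side of the top: sockets at x -26, y +100, +25, -50 mm. Far side, x +28 mm: a black rocker behind each socket, then the round breaker button at y -125 mm. Yaw varies +-26 degrees.
- box_top (a point): Centre of the flat top of the case, 55 mm above the bench. Plug-in chargers in the left and right sockets, up to 40 x 50 mm in plan about the socket, stand 38 mm above this top; the middle socket is empty.
- rocker_left (a joint): Rocker at box y +100 mm, black, 34 mm long (box x), 24 wide, pivot line along box y, 5 mm above the case top; bezel 3 mm high. Top is a shallow V. -0.17 rad: half by the socket down, ON (all start here); +0.17: far half down, OFF. The down half lies level, the other's end stands 6 mm higher. Stiff, stays where left: about 4 N, 4 mm of travel to the stop.
- rocker_left_far (a point): Middle of the far (off) half of the left rocker, on its top surface, 12 mm from the pivot line; moves with the rocker. Press straight down here, or up to 4 mm further out (box +x), to the stop; nearer the pivot the finger meets the other half.
- rocker_middle (a joint): Rocker at box y +25 mm, black, 34 mm long (box x), 24 wide, pivot line along box y, 5 mm above the case top; bezel 3 mm high. Top is a shallow V. -0.17 rad: half by the socket down, ON (all start here); +0.17: far half down, OFF. The down half lies level, the other's end stands 6 mm higher. Stiff, stays where left: about 4 N, 4 mm of travel to the stop.
- rocker_middle_far (a point): Middle of the far (off) half of the middle rocker, on its top surface, 12 mm from the pivot line; moves with the rocker. Press straight down here, or up to 4 mm further out (box +x), to the stop; nearer the pivot the finger meets the other half.
- rocker_right (a joint): Rocker at box y -50 mm, black, 34 mm long (box x), 24 wide, pivot line along box y, 5 mm above the case top; bezel 3 mm high. Top is a shallow V. -0.17 rad: half by the socket down, ON (all start here); +0.17: far half down, OFF. The down half lies level, the other's end stands 6 mm higher. Stiff, stays where left: about 4 N, 4 mm of travel to the stop.
- rocker_right_far (a point): Middle of the far (off) half of the right rocker, on its top surface, 12 mm from the pivot line; moves with the rocker. Press straight down here, or up to 4 mm further out (box +x), to the stop; nearer the pivot the finger meets the other half.
- breaker (a joint): The overload breaker's black push button, diameter 15 mm, upright in a round steel bushing 22 mm wide and 3 mm high. Value in m: 0 = tripped, popped out (starts here or 1 mm in), its top 13 mm above the case top; 0.007 = pushed home to its stop, its top 6 mm above the case top. It goes in stiffly, about 4 N, and stays in by itself.
- breaker_top (a point): Centre of the top face of the breaker button; it moves with the button.
- glue: Yellow glue bottle, diameter 58 mm, 165 mm tall, standing loose beyond the box's left end; origin at the centre of its underside. Bystander.
- jar: Glass jar with a steel lid, diameter 68 mm, 85 mm tall, standing loose beyond the box's right end; origin at the centre of its underside. Bystander.
- screwdriver: Screwdriver lying loose on the bench just beyond the far side of the box, along it, less than 40 mm high; origin under it, its length along its x axis. Bystander.

How it is judged:
By the outcome, as a careful person would: the job done as asked, in the order asked, and still so for the second after the job is handed in, with the robot touching nothing.
It also fails if it takes over 48 s, if anything falls off the work surface, if the arm or the gripper's body presses on something with over 40 N, if the wrist force passes 120 N, or if a joint passes its speed limit or range.

## Working session

There is one attempt and no reset: what is moved stays moved. The work goes in short steps, Python scripts to look and compute and a shell command to move; the robot and the scene stay as the last step left them, time stands still between calls to the robot, and variables do not carry over. Pictures are saved under pics/ and viewed, at most 10 in all, crops included, and the job is handed in when it is done.

```bash
mkdir -p pics; cat > h.py <<'E'
import numpy as np, cv2
from bench import sensors, imaging, job, spotter, robot
def ray(p,uv):
    K=np.array(p["camera_matrix"],float);R=cv2.Rodrigues(np.array(p["rvec"],float))[0];t=np.array(p["tvec"],float).ravel()
    d=R.T@np.linalg.inv(K)@np.array([uv[0],uv[1],1.]);return -R.T@t,d
def atz(p,uv,z):
    c,d=ray(p,uv);return c+d*(z-c[2])/d[2]
def proj(p,X):
    return cv2.projectPoints(np.array(X,float).reshape(-1,3),np.array(p["rvec"],float),np.array(p["tvec"],float),np.array(p["camera_matrix"],float),None)[0].reshape(-1,2)
E
python3 - <<'E'
from h import *
s=sensors.observe();print({k:np.round(v,4).tolist() for k,v in s.items()},robot.hold_point_z)
Z=dict(box_top=.055,rocker_left_far=.0645,rocker_middle_far=.0645,rocker_right_far=.0645,breaker_top=.068,glue=0,jar=0,screwdriver=0)
for n in("top","scene"):
    p=imaging.capture(n);cv2.imwrite(f"pics/{n}0.png",p["color"])
    for k,z in Z.items():
        for m in spotter.mark_of(p,k)[:2]:
            print(n,k,round(m["score"],2),np.round(m["at"],1),np.round(atz(p,m["at"],z),4))
E
```

```text
{'t': 0.0, 'joints': [-1.2799, 0.4694, -0.0486, 1.5337, 0.0241, 1.1409, -0.0823], 'dq': [0.0003, -0.0009, 0.0001, -0.0001, 0.0008, 0.0004, -0.0001], 'tau': [0.0, -51.0299, -0.0465, -23.7711, 0.0107, 0.0074, 0.0], 'tcp_pos': [0.212, 0.6402, 0.2303], 'orientation': [-3.1397, 0.0001, 2.8219], 'force': [-0.2134, 0.4353, -0.2436], 'torque': [-0.011, 0.053, 0.0305], 'gripper_force': 0.0, 'gripper_width': 0.0857} 0.0187
top box_top 0.64 [317.  211.2] [0.5565 0.0385 0.055 ]
top rocker_left_far 0.58 [288.2 216.3] [0.5399 0.1208 0.0645]
top rocker_left_far 0.4 [308.3 200.5] [0.5864 0.0639 0.0645]
top rocker_middle_far 0.63 [309.4 199.8] [0.5885 0.0608 0.0645]
top rocker_right_far 0.16 [310.9 202.6] [0.5805 0.0563 0.0645]
top breaker_top 0.46 [355.3 187.2] [ 0.6268 -0.0711  0.068 ]
top glue 0.7 [223.5 221.4] [0.5245 0.3248 0.    ]
top glue 0.54 [308.  182.5] [0.6483 0.0693 0.    ]
top jar 0.87 [436.1 214.7] [ 0.5553 -0.3233  0.    ]
top screwdriver 0.55 [307.9 181.1] [0.6526 0.0697 0.    ]
scene box_top 0.98 [332.1 212.1] [0.5505 0.0266 0.055 ]
scene box_top 0.2 [330.8 228.1] [0.6013 0.0887 0.055 ]
scene rocker_left_far 0.48 [353.8 225.2] [0.55   0.1248 0.0645]
scene rocker_middle_far 0.57 [330.  215.2] [0.5737 0.0475 0.0645]
scene rocker_right_far 0.56 [306.5 209. ] [ 0.6103 -0.0188  0.0645]
scene breaker_top 0.41 [292.  198.6] [ 0.617  -0.0889  0.068 ]
scene breaker_top 0.39 [307.5 204.9] [ 0.5985 -0.0312  0.068 ]
scene glue 0.85 [414.2 280.9] [0.5201 0.3266 0.    ]
scene glue 0.55 [291.9 199.8] [ 0.5653 -0.1804  0.    ]
scene jar 0.74 [277.6 185.7] [ 0.5563 -0.2948  0.    ]
scene screwdriver 0.69 [312.8 242.3] [0.6381 0.0533 0.    ]
```

```bash
python3 - <<'E'
import cv2
a=cv2.imread("pics/top0.png")[130:290,200:460];b=cv2.imread("pics/scene0.png")[130:310,230:450]
cv2.imwrite("pics/ta.png",cv2.resize(a,None,fx=3,fy=3,interpolation=2));cv2.imwrite("pics/sb.png",cv2.resize(b,None,fx=3,fy=3,interpolation=2))
E
```

```text
(no output)
```

View pics/ta.png

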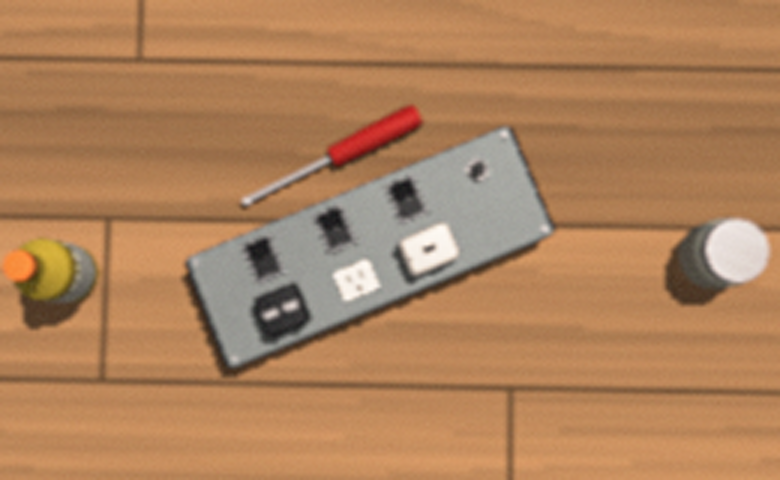

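View pics/sb.png

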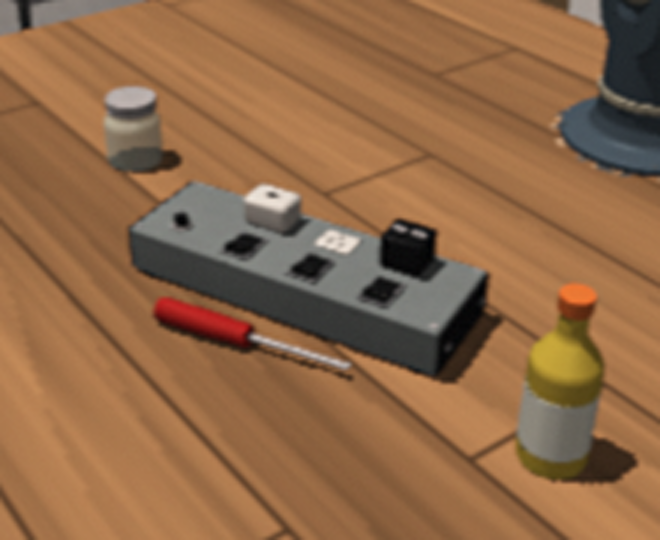

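The top view shows the box yawed by about +22° (corners at about (263,217), (370,172), (384,206) and (276,250) in full-image pixels). The three rockers run left to right behind the sockets, with the breaker at the far right. The scene view confirms this and shows the screwdriver just beyond the far side. Next I'll fit the box pose to its outline.

```bash
cat >> h.py <<'E'
from scipy.optimize import minimize
def w(q,X):
    c,s=np.cos(q[2]),np.sin(q[2]);X=np.atleast_2d(np.array(X,float));return np.c_[q[0]+c*X[:,0]-s*X[:,1],q[1]+s*X[:,0]+c*X[:,1],X[:,2]]
PTS=dict(L=[.04,.1,.0645],M=[.04,.025,.0645],R=[.04,-.05,.0645],B=[.028,-.125,.068])
C=[[x,y,z] for x in(-.058,.058) for y in(-.17,.17) for z in(.004,.055)]
CH=[[-.026+a*.018,y+b*.022,.093] for y in(.1,-.05) for a in(-1,1) for b in(-1,1)]
E
python3 - <<'E'
from h import *
D=[]
for n in("top","scene"):
    p=imaging.capture(n);m=spotter.masks_of(p,"power_box")[0];print(n,m["score"],m["box"],m["mask"].sum());D.append((p,m["mask"]))
S=4
def sil(p,q,):
    im=np.zeros((400*S,640*S),np.uint8)
    h=cv2.convexHull(((proj(p,w(q,C))+.5)*S).astype(np.float32));cv2.fillConvexPoly(im,np.round(h).astype(np.int32),1)
    return cv2.resize(im.astype(np.float32),(640,400),interpolation=cv2.INTER_AREA)
def cost(v,D):
    q=[v[0]/100,v[1]/100,v[2]/20];return sum(np.abs(sil(p,q)-m).sum() for p,m in D)
for DD in(D[:1],D[1:],D):
    r=minimize(cost,[55.5,3.2,.4*20],args=(DD,),method="Nelder-Mead",options=dict(initial_simplex=[[55.5,3.2,8],[57,3.2,8],[55.5,4.7,8],[55.5,3.2,9]]))
    q=r.x/[100,100,20];print(np.round(q,4),np.degrees(q[2]),r.fun)
for k,v in PTS.items(): print(k,w(q,v).round(4))
np.save("q.npy",q)
E
```

```text
top 0.62 [260.3, 173.1, 382.0, 251.3] 4682
scene 0.91 [274.0, 188.9, 396.2, 257.7] 4416
[0.5561 0.0198 0.4082] 23.38671451832236 152.375
[0.5519 0.023  0.4108] 23.537550066141307 309.8125
[0.5539 0.0224 0.4107] 23.528935506874422 528.3125
L [[0.5507 0.1301 0.0645]]
M [[0.5806 0.0613 0.0645]]
R [[ 0.6106 -0.0075  0.0645]]
B [[ 0.6295 -0.081   0.068 ]]
```

```bash
cat >> h.py <<'E'
from scipy.spatial.transform import Rotation as Ro
def togo(t,yaw=None):
    s=sensors.observe();R=Ro.from_euler("xyz",s["orientation"]);d=R.inv().apply(np.array(t)-s["tcp_pos"])/.2
    print("pos",np.round(s["tcp_pos"],4),"ori",np.round(s["orientation"],3),"shift units",d.round(3))
    if yaw is not None: print("turn units",round(-((yaw-s["orientation"][2]+np.pi)%(2*np.pi)-np.pi)/.5,3))
E
python3 -m creep '[[[0,0,0,-0.29,-1],[0,0,0,-0.29,-1],[0,0,0,-0.29,-1],[0,0,0,-0.29,-1],[0,0,0,-0.29,-1]]]' 20
python3 - <<'E'
from h import *
q=np.load("q.npy");togo([.50,.05,.25],q[2]+np.pi)
E
```

```text
t: 1.6
tcp_pos: [0.2122, 0.6408, 0.2313]
orientation: [3.142, 0.0, -2.73]
force: [0.2, 0.3, -0.6]
gripper_width: 0.0122
gripper_force: 0.0
pos [0.2122 0.6408 0.2313] ori [ 3.142  0.    -2.73 ] shift units [-0.139 -3.283 -0.093]
turn units 0.001
```

```bash

python3 -m creep '[[[-0.01,-0.22,-0.02,0,-1],[-0.01,-0.22,-0.02,0,-1],[-0.01,-0.22,-0.02,0,-1],[-0.01,-0.22,-0.02,0,-1],[-0.01,-0.22,-0.02,0,-1]]]' 
python3 -m creep '[[[-0.01,-0.22,0,0,-1],[-0.01,-0.22,0,0,-1],[-0.01,-0.22,0,0,-1],[-0.01,-0.22,0,0,-1],[-0.01,-0.22,0,0,-1]]]' 
python3 -m creep '[[[-0.01,-0.22,0,0,-1],[-0.01,-0.22,0,0,-1],[-0.01,-0.22,0,0,-1],[-0.01,-0.22,0,0,-1],[0,0,0,0,-1]]]' 
python3 - <<'E'
from h import *
q=np.load("q.npy")
p=imaging.capture("wrist");cv2.imwrite("pics/w1.png",p["color"])
for k,v in dict(rocker_left_far="L",rocker_middle_far="M",rocker_right_far="R",breaker_top="B").items():
    for m in spotter.mark_of(p,k)[:2]:
        print(k,round(m["score"],2),np.round(m["at"],1),atz(p,m["at"],PTS[v][2]).round(4),"pred px",proj(p,w(q,PTS[v])).round(1))
im=p["color"].copy()
for X in list(PTS.values())+[c for c in C if c[2]>.05]:
    u=proj(p,w(q,X))[0]
    if 0<u[0]<640 and 0<u[1]<400: cv2.drawMarker(im,tuple(int(round(a)) for a in u),(0,255,0),0,12,1)
cv2.imwrite("pics/w1o.png",im)
togo([.5,.05,.25])
E
```

```text
t: 2.1
tcp_pos: [0.3088, 0.4409, 0.2516]
orientation: [3.141, 0.0, -2.736]
force: [0.7, 0.6, 0.0]
gripper_width: -0.0
gripper_force: 0.0
t: 2.6
tcp_pos: [0.4046, 0.2426, 0.2517]
orientation: [3.141, 0.001, -2.736]
force: [1.0, 0.7, -0.7]
gripper_width: 0.0001
gripper_force: 0.0
t: 3.1
tcp_pos: [0.4829, 0.0792, 0.2517]
orientation: [-3.139, 0.001, -2.747]
force: [0.0, 0.7, -0.7]
gripper_width: -0.0002
gripper_force: 0.0
rocker_left_far 0.95 [337.3 252.6] [0.5495 0.1284 0.0645] pred px [[338.3 254.1]]
rocker_middle_far 0.89 [269.2 257.8] [0.5843 0.0612 0.0645] pred px [[270.4 255. ]]
rocker_middle_far 0.48 [128.4 249.4] [ 0.6345 -0.0855  0.0645] pred px [[270.4 255. ]]
rocker_right_far 0.95 [206.4 255.6] [ 0.6085 -0.0039  0.0645] pred px [[202.8 256. ]]
breaker_top 0.7 [130.4 251.1] [ 0.6334 -0.0815  0.068 ] pred px [[131.7 248.2]]
pos [0.4802 0.0873 0.2513] ori [ 3.141 -0.    -2.734] shift units [-0.017 -0.21   0.006]
```

View pics/w1o.png

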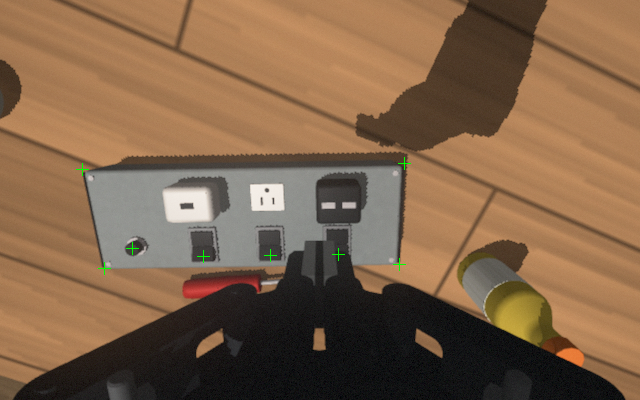

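The wrist overlay agrees with the box to about 3 px (about 3 mm). The case-top corners are at (86,170), (106,268), (403,165) and (399,267), and the breaker is at (134,246). I'll refine the pose with a mask fit on this view.

```bash
python3 - <<'E'
from h import *
from scipy.optimize import least_squares
q0=np.load("q.npy");p=imaging.capture("wrist")
uv=[[86,170],[106,268],[403,165.5],[399,267]];X=[[-.058,-.17,.055],[.058,-.17,.055],[-.058,.17,.055],[.058,.17,.055]]
for k,v in dict(rocker_left_far="L",rocker_middle_far="M",rocker_right_far="R",breaker_top="B").items():
    m=spotter.mark_of(p,k)[0];print(k,m["score"],m["at"])
    if v in"LMRB" and m["score"]>.6: uv.append(m["at"]);Y=list(PTS[v]);X.append(Y)
f=lambda q:(proj(p,w(q,X))-np.array(uv)).ravel()
r=least_squares(f,q0,x_scale=[.01,.01,.05],loss="soft_l1");print(r.x,f(r.x).reshape(-1,2).round(1))
q=r.x;q=(q+0*q0);np.save("q.npy",q)
for k,v in PTS.items(): print(k,w(q,v).round(4),w(q0,v).round(4))
t=w(q,[.042,.1,.12])[0];togo(t,q[2]+np.pi)
E
```

```text
rocker_left_far 0.76 [327.2, 254.1]
rocker_middle_far 0.87 [260.2, 259.1]
rocker_right_far 0.22 [253.4, 278.2]
breaker_top 0.6 [118.6, 248.4]
[0.55346105 0.03224464 0.41993746] [[-4.6 -0.2]
 [-3.8  1.8]
 [ 0.8  0.3]
 [-1.  -0.7]
 [10.4  2. ]
 [ 9.5 -2.2]]
L [[0.5492 0.1399 0.0645]] [[0.5507 0.1301 0.0645]]
M [[0.5798 0.0714 0.0645]] [[0.5806 0.0613 0.0645]]
R [[0.6104 0.0029 0.0645]] [[ 0.6106 -0.0075  0.0645]]
B [[ 0.63   -0.0705  0.068 ]] [[ 0.6295 -0.081   0.068 ]]
pos [0.4805 0.0865 0.2513] ori [ 3.141  0.    -2.735] shift units [-0.431  0.109  0.657]
turn units -0.026
```

The arm was still settling between those two pictures, so the hand-read corners don't belong to this one. I'll look again now that it has stopped.

```bash
python3 - <<'E'
from h import *
q=[.5539,.0224,.4107]
p=imaging.capture("wrist");p2=imaging.capture("wrist");print(np.ravel(p["tvec"])-np.ravel(p2["tvec"]))
for k in ("rocker_left_far","rocker_middle_far","rocker_right_far","breaker_top"): print(k,[(round(m["score"],2),m["at"]) for m in spotter.mark_of(p2,k)[:2]])
im=p2["color"].copy();cv2.imwrite("pics/w2raw.png",im)
for X in list(PTS.values())+[c for c in C if c[2]>.05]:
    u=proj(p2,w(q,X))[0];cv2.drawMarker(im,tuple(int(round(a)) for a in u),(0,255,0),0,9,1)
cv2.imwrite("pics/w2.png",cv2.resize(im[140:290,60:420],None,fx=2.2,fy=2.2,interpolation=2))
E
```

```text
[-2.66684406e-05  2.09016307e-05  1.02904726e-05]
rocker_left_far [(0.82, [331.5, 255.7]), (0.26, [245.0, 206.7])]
rocker_middle_far [(0.66, [261.3, 255.3])]
rocker_right_far [(0.68, [197.4, 253.8]), (0.61, [327.6, 253.0])]
breaker_top [(0.7, [121.5, 247.4])]
```

View pics/w2.png

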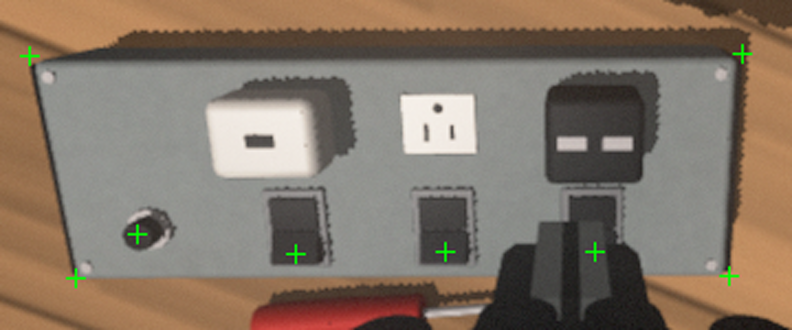

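```bash
python3 - <<'E'
from h import *
from scipy.optimize import least_squares
p=imaging.capture("wrist")
cr=np.array([[34,64],[76,277],[738,58],[729,273],[296,250],[443,250],[141,232]]);uv=(cr+.5)/2.2-.5+[60,140]
X=[[-.058,-.17,.055],[.058,-.17,.055],[-.058,.17,.055],[.058,.17,.055],PTS["R"],PTS["M"],PTS["B"]]
f=lambda q:(proj(p,w(q,X))-uv).ravel()
r=least_squares(f,[.5539,.0224,.4107],x_scale=[.01,.01,.05],loss="soft_l1");q=r.x;print(q,f(q).reshape(-1,2).round(1).tolist());np.save("q.npy",q)
for k,v in PTS.items(): print(k,w(q,v).round(4))
togo(w(q,[.042,.1,.12])[0],q[2]+np.pi)
E
```

```text
[0.55357975 0.02181913 0.40991035] [[-1.6, -3.7], [0.1, 0.2], [1.8, -2.6], [-0.1, 0.6], [0.0, 1.0], [1.2, 0.6], [-1.2, 0.6]]
L [[0.5504 0.1295 0.0645]]
M [[0.5803 0.0607 0.0645]]
R [[ 0.6102 -0.0081  0.0645]]
B [[ 0.6291 -0.0817  0.068 ]]
pos [0.4807 0.0857 0.2513] ori [ 3.142 -0.    -2.736] shift units [-0.416  0.064  0.656]
turn units -0.009
```

```bash

python3 -m creep '[[[-0.14,0.02,0.07,-0.01,-1],[-0.14,0.02,0.14,0,-1],[-0.136,0.024,0.15,0,-1],[0,0,0.15,0,-1],[0,0,0.146,0,-1]]]' 
python3 -m creep '[[[0,0,0.05,0,-1],[0,0,0.05,0,-1],[0,0,0,0,-1],[0,0,0,0,-1],[0,0,0,0,-1]]]' 
python3 - <<'E'
from h import *
q=np.load("q.npy");togo(w(q,[.042,.1,.08])[0],q[2]+np.pi);print(sensors.observe()["force"])
E
```

```text
t: 4.45
tcp_pos: [0.5525, 0.1311, 0.1185]
orientation: [3.142, -0.0, -2.731]
force: [-0.4, 0.1, 0.0]
gripper_width: 0.0
gripper_force: 0.0
t: 4.95
tcp_pos: [0.5529, 0.1307, 0.1015]
orientation: [-3.141, 0.003, -2.732]
force: [0.2, 0.3, -0.1]
gripper_width: -0.0
gripper_force: 0.0
pos [0.5529 0.1307 0.1015] ori [-3.141e+00  3.000e-03 -2.732e+00] shift units [ 0.004 -0.001  0.108]
turn units 0.0
[ 0.21942508  0.34870777 -0.14623842]
```

```bash

python3 -m creep '[[[0.004,0,0.06,0,-1],[0,0,0.06,0,-1],[0,0,0.037,0,-1],[0,0,0,0,-1],[0,0,0,0,-1]]]' 
python3 -m creep '[[[0,0,0.005,0,-1],[0,0,0.005,0,-1],[0,0,0.005,0,-1],[0,0,0.005,0,-1],[0,0,0,0,-1]]]' 
python3 -m creep '[[[0,0,0.005,0,-1],[0,0,0.005,0,-1],[0,0,0.005,0,-1],[0,0,0,0,-1],[0,0,0,0,-1]]]'
```

```text
t: 5.45
tcp_pos: [0.5511, 0.1302, 0.0682]
orientation: [3.141, -0.001, -2.731]
force: [0.3, -0.5, 0.2]
gripper_width: -0.0002
gripper_force: 0.0
t: 5.95
tcp_pos: [0.5516, 0.1303, 0.065]
orientation: [3.142, 0.001, -2.731]
force: [-0.0, 0.3, 1.3]
gripper_width: -0.0001
gripper_force: 0.9
t: 6.45
tcp_pos: [0.5519, 0.1305, 0.0619]
orientation: [-3.142, 0.001, -2.731]
force: [1.8, 1.3, 3.0]
gripper_width: -0.0004
gripper_force: 1.4
```

```bash

python3 -m creep '[[[0,0,0.005,0,-1],[0,0,0.005,0,-1],[0,0,0,0,-1],[0,0,0,0,-1],[0,0,0,0,-1]]]'
python3 -m creep '[[[0,0,0.005,0,-1],[0,0,0.005,0,-1],[0,0,0,0,-1],[0,0,0,0,-1],[0,0,0,0,-1]]]'
```

```text
t: 6.95
tcp_pos: [0.5518, 0.1304, 0.0601]
orientation: [-3.142, 0.001, -2.731]
force: [2.1, 1.2, 5.1]
gripper_width: 0.0002
gripper_force: 2.6
t: 7.45
tcp_pos: [0.5519, 0.1305, 0.0599]
orientation: [3.141, 0.001, -2.732]
force: [-1.5, 0.1, 18.3]
gripper_width: -0.0003
gripper_force: 9.1
```

Left rocker is on its stop: force jumped to 18 N at z = 0.060. Next is the middle one.

```bash

python3 -m creep '[[[0,0,-0.1,0,-1],[0,-0.1,-0.05,0,-1],[0,-0.14,0,0,-1],[0,-0.135,0,0,-1],[0,0,0,0,-1]]]' 
python3 - <<'E'
from h import *
q=np.load("q.npy");togo(w(q,[.042,.025,.070])[0],q[2]+np.pi)
p=imaging.capture("wrist");cv2.imwrite("pics/w3.png",cv2.resize(p["color"],None,fx=1.2,fy=1.2))
E
```

```text
t: 7.95
tcp_pos: [0.5806, 0.0559, 0.0867]
orientation: [-3.14, -0.004, -2.738]
force: [-0.4, -0.3, 0.4]
gripper_width: -0.0002
gripper_force: 0.0
pos [0.5806 0.0559 0.0867] ori [-3.14  -0.004 -2.738] shift units [-0.018  0.023  0.083]
turn units -0.013
```

View pics/w3.png

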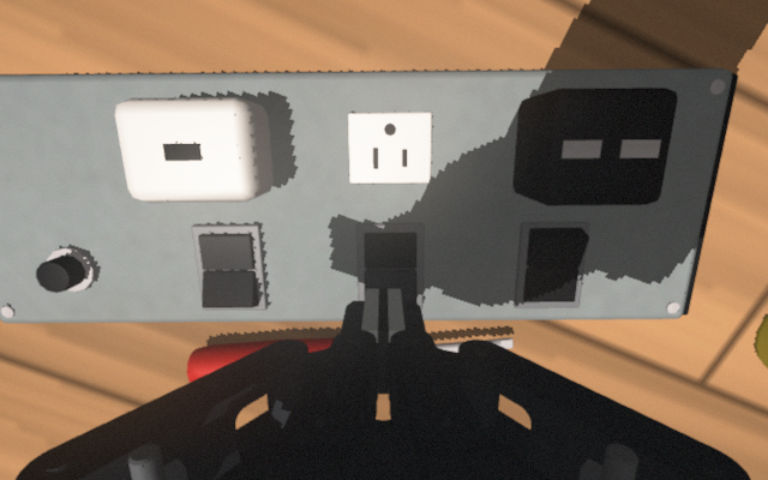

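The picture shows the left rocker (around (555,265)) flipped, with its near half raised. The fingertip is now at the middle rocker.

```bash

python3 -m creep '[[[0,0,0.04,0,-1],[0,0,0.04,0,-1],[0,0,0,0,-1],[0,0,0,0,-1],[0,0,0,0,-1]]]' 
python3 - <<'E'
from h import *
q=np.load("q.npy");togo(w(q,[.042,.025,.060])[0],q[2]+np.pi)
E
```

```text
t: 8.5
tcp_pos: [0.5811, 0.0619, 0.0717]
orientation: [3.141, -0.0, -2.731]
force: [0.1, -0.1, 0.4]
gripper_width: 0.0003
gripper_force: 0.0
pos [0.5811 0.0619 0.0717] ori [ 3.141 -0.    -2.731] shift units [-0.004 -0.004  0.058]
turn units 0.002
```

```bash

python3 -m creep '[[[-0.004,-0.004,0.012,0,-1],[0,0,0.01,0,-1],[0,0,0.01,0,-1],[0,0,0.01,0,-1],[0,0,0.01,0,-1]]]' 
python3 -m creep '[[[0,0,0.005,0,-1],[0,0,0.005,0,-1],[0,0,0.005,0,-1],[0,0,0,0,-1],[0,0,0,0,-1]]]'
```

```text
t: 9.0
tcp_pos: [0.5831, 0.0613, 0.0617]
orientation: [-3.141, 0.002, -2.731]
force: [1.6, 0.5, 3.4]
gripper_width: -0.0001
gripper_force: 1.6
t: 9.5
tcp_pos: [0.5833, 0.0614, 0.06]
orientation: [-3.141, 0.002, -2.731]
force: [-0.5, 0.5, 11.5]
gripper_width: -0.0
gripper_force: 5.8
```

```bash

python3 -m creep '[[[0,0,-0.1,0,-1],[0,-0.1,-0.05,0,-1],[0,-0.14,0,0,-1],[0,-0.135,0,0,-1],[0,0,0,0,-1]]]' 
python3 -m creep '[[[0,0,0.04,0,-1],[0,0,0.04,0,-1],[0,0,0,0,-1],[0,0,0,0,-1],[0,0,0,0,-1]]]' 
python3 - <<'E'
from h import *
q=np.load("q.npy");togo(w(q,[.042,-.05,.060])[0],q[2]+np.pi)
E
```

```text
t: 10.0
tcp_pos: [0.6124, -0.0133, 0.0879]
orientation: [-3.139, -0.002, -2.738]
force: [-0.3, -0.8, -0.4]
gripper_width: 0.0004
gripper_force: 0.0
t: 10.5
tcp_pos: [0.6121, -0.0071, 0.0723]
orientation: [3.141, 0.0, -2.73]
force: [-0.4, 0.4, -0.2]
gripper_width: 0.0001
gripper_force: 0.0
pos [ 0.6121 -0.0071  0.0723] ori [ 3.141  0.    -2.73 ] shift units [ 0.001 -0.001  0.061]
turn units 0.003
```

```bash

python3 -m creep '[[[0,0,0.012,0,-1],[0,0,0.01,0,-1],[0,0,0.01,0,-1],[0,0,0.01,0,-1],[0,0,0.01,0,-1]]]' 
python3 -m creep '[[[0,0,0.005,0,-1],[0,0,0.005,0,-1],[0,0,0.005,0,-1],[0,0,0.003,0,-1],[0,0,0,0,-1]]]'
```

```text
t: 11.0
tcp_pos: [0.6128, -0.0075, 0.0623]
orientation: [-3.141, 0.001, -2.731]
force: [-0.3, 1.3, 3.7]
gripper_width: 0.0002
gripper_force: 1.6
t: 11.5
tcp_pos: [0.613, -0.0074, 0.06]
orientation: [-3.142, 0.002, -2.731]
force: [-1.6, 1.0, 10.8]
gripper_width: 0.0003
gripper_force: 5.7
```

Before pressing the breaker I'll check all three rockers by camera.

```bash

python3 -m creep '[[[0,0,-0.15,0,-1],[0.02,-0.1,-0.05,0,-1],[0.03,-0.14,0,0,-1],[0.02,-0.135,0,0,-1],[0,0,0,0,-1]]]' 
python3 -m creep '[[[0,0,0.05,0,-1],[0,0,0,0,-1],[0,0,0,0,-1],[0,0,0,0,-1],[0,0,0,0,-1]]]' 
python3 - <<'E'
from h import *
q=np.load("q.npy");togo(w(q,[.028,-.125,.061])[0],q[2]+np.pi)
p=imaging.capture("wrist");u=proj(p,w(q,PTS["B"]))[0];print(u)
s=imaging.capture("scene")["color"][170:270,260:410]
a=cv2.resize(p["color"],(600,375));b=cv2.resize(s,None,fx=3,fy=2.2,interpolation=2)
o=np.zeros((600,600,3),np.uint8);o[:375]=a;o[378:378+220,:450]=b[:222];cv2.imwrite("pics/w4.png",o)
E
```

```text
t: 12.0
tcp_pos: [0.6287, -0.0882, 0.0979]
orientation: [-3.139, -0.002, -2.738]
force: [-0.4, -0.2, 0.4]
gripper_width: 0.0
gripper_force: 0.0
t: 12.5
tcp_pos: [0.6293, -0.0814, 0.0884]
orientation: [3.141, 0.0, -2.73]
force: [-0.3, 0.1, -0.3]
gripper_width: 0.0002
gripper_force: 0.0
pos [ 0.6293 -0.0814  0.0884] ori [ 3.141  0.    -2.73 ] shift units [ 0.002 -0.001  0.137]
turn units 0.003
[318.69889443 241.90810122]
```

View pics/w4.png

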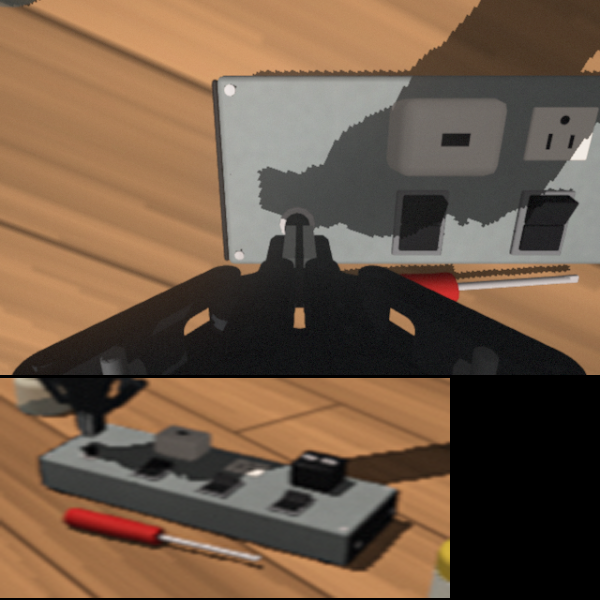

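The right and middle rockers (at (422,222) and (548,222)) now stand with their near halves raised, so they are off. The fingers are over the breaker at (297,222).

```bash

python3 -m creep '[[[0,0,0.04,0,-1],[0,0,0.04,0,-1],[0,0,0.01,0,-1],[0,0,0.01,0,-1],[0,0,0.005,0,-1]]]' 
python3 -m creep '[[[0,0,0.01,0,-1],[0,0,0.01,0,-1],[0,0,0.01,0,-1],[0,0,0,0,-1],[0,0,0,0,-1]]]'
```

```text
t: 13.1
tcp_pos: [0.6287, -0.0821, 0.0671]
orientation: [3.141, -0.001, -2.732]
force: [-2.8, 0.5, 4.0]
gripper_width: -0.0
gripper_force: 1.7
t: 13.6
tcp_pos: [0.6297, -0.0822, 0.0611]
orientation: [-3.141, 0.001, -2.731]
force: [-0.5, -0.3, 0.1]
gripper_width: 0.0002
gripper_force: 0.3
```

```bash

python3 -m creep '[[[0,0,0.005,0,-1],[0,0,0.005,0,-1],[0,0,0,0,-1],[0,0,0,0,-1],[0,0,0,0,-1]]]'
```

```text
t: 14.1
tcp_pos: [0.6297, -0.0822, 0.061]
orientation: [-3.141, 0.001, -2.731]
force: [-4.2, 0.6, 12.1]
gripper_width: -0.0002
gripper_force: 5.6
```

At the stop: z = 0.061 with 12 N. One slight extra press, then retreat and check.

```bash

python3 -m creep '[[[0,0,0.004,0,-1],[0,0,0,0,-1],[0,0,0,0,-1],[0,0,-0.05,0,-1],[0,0,-0.1,0,-1]]]'
python3 -m creep '[[[0,0,-0.2,0,-1],[0.1,0,-0.2,0,-1],[0.15,0,-0.2,0,-1],[0.15,0,0,0,-1],[0,0,0,0,-1]]]'
python3 -m creep '[[[0,0.15,0,0,-1],[0,0.15,0,0,-1],[0,0,0,0,-1],[0,0,0,0,-1],[0,0,0,0,-1]]]'
python3 - <<'E'
from h import *
q=np.load("q.npy");p=imaging.capture("wrist")
im=p["color"].copy()
for X in list(PTS.values())+[c for c in C if c[2]>.05]:
    u=proj(p,w(q,X))[0];cv2.drawMarker(im,tuple(int(round(a)) for a in u),(0,255,0),0,7,1)
cv2.imwrite("pics/w5.png",cv2.resize(im,None,fx=1.25,fy=1.25))
E
```

```text
t: 14.6
tcp_pos: [0.6284, -0.082, 0.0875]
orientation: [3.141, -0.002, -2.731]
force: [-0.5, 0.5, -0.3]
gripper_width: -0.0002
gripper_force: 0.0
t: 15.1
tcp_pos: [0.5535, -0.1169, 0.2102]
orientation: [-3.14, 0.001, -2.736]
force: [-0.1, -0.2, 0.5]
gripper_width: -0.0001
gripper_force: 0.0
t: 15.6
tcp_pos: [0.5325, -0.0597, 0.2083]
orientation: [-3.141, 0.0, -2.732]
force: [-0.2, -0.4, -0.7]
gripper_width: -0.0
gripper_force: 0.0
```

View pics/w5.png

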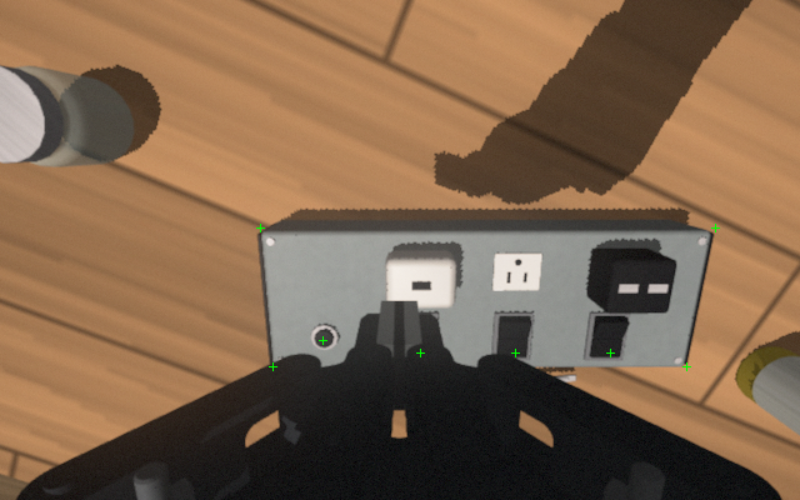

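The breaker (324,337) is flush in its bushing. The middle and left rockers are off, the right one was seen off earlier, and the box matches its fitted pose, so it hasn't moved. Handing in.

```bash
python3 -c "
from bench import job;print(job.finish_job())"
```

```text
the job is handed in; nothing more can be done
None
```

All three rockers were pressed to off and then the breaker was pushed fully in; the box stayed in place and I handed the job in at about 16 s, but no verdict was returned.

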